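Set the photometer's filter selector and take a reading

TASK

Push the upright tab of the filter selector on top of the photometer round until its nose points at the middle of the label disc with three dots, then press the round read button all the way down and let it spring back; do not press the button before the selector is set. Only push with the fingers: do not pinch the tab or lift the selector from its seat, and leave everything else standing where it is.

Things in the scene. Friction and masses are not known exactly. Their poses are not given: they have to be found in the camera images.
- photometer: White bench photometer 250 (x) x 270 (y) x 80 mm (z), fixed to the bench, turned by up to 0.4 rad. Origin at the centre of its underside, z up; its -x side (blank display) faces the robot, its +y is to the robot's left. Its flat deck, 80 mm above the bench, carries the selector, four label discs and the read button.
- deck_center (a point): Point on the deck, on the selector's vertical axis, 80 mm above the photometer's origin. Around it turns a low dial, 124 mm across, upper face 9 mm above the deck, with a hub 36 mm across, 26 mm above the deck.
- selector (a joint): Selector angle (rad) about the vertical through deck_center, counter-clockwise positive from above, range -2.4 to 2.4, start -0.35 to 0.35. At angle a the tab points along (-cos a, -sin a) in the photometer's frame (0: to its -x). Even friction, 0.12 N m (about 2 N at tab_middle), no springs, no clicks: stays where left.
- tab_middle (a point): Point on the centre line of the tab, 60 mm from the axis, 28 mm above the deck: push about here on the flat side. The tab is one upright radial fin, 20 to 76 mm from the axis, 12 mm wide, 10 to 46 mm above the deck, with a rounded 6 mm nose outward. Local -x points outward along the tab.
- pointing (a point): Unseen point that turns with the selector, straight ahead of the nose, 100 mm from the axis, just above the deck: where the tab points, at the same radius as the disc centres.
- tab_left: Side cheek of the tab, 44 mm long, 3 mm thick, 31 mm tall (10 to 41 mm above the deck), on the +y side of the tab when the selector is at 0. Pushing on it turns the selector towards larger angles. Origin at the middle of its lower edge, 50 mm from the axis.
- tab_right: The same cheek on the other (-y) side of the tab; pushing on it turns the selector towards smaller angles.
- dial_seat (a joint): Height (m) by which the whole selector is lifted out of its seat; 0 when seated. It lifts freely (0.46 kg).
- read_button (a joint): Travel (m) of the round grey read button: 0 up, 0.006 fully down; springs back, about 5 N to push fully down.
- read_button_top (a point): Centre of the top of the read button (30 mm across, in a black housing), on the deck beyond the selector, 88 mm from the axis towards the photometer's +x.
- disc_1: White label disc, 34 mm across, 3 mm thick, fixed on the deck, centre 100 mm from the selector's axis, marked with one dot (black, 8 mm each). The four discs stand at selector angles -1.92, -0.96, 0.96 and 1.92 in changing order. Origin at the centre of its underside.
- disc_2: White label disc, 34 mm across, 3 mm thick, fixed on the deck, centre 100 mm from the selector's axis, marked with two dots side by side (black, 8 mm each). The four discs stand at selector angles -1.92, -0.96, 0.96 and 1.92 in changing order. Origin at the centre of its underside.
- disc_3: White label disc, 34 mm across, 3 mm thick, fixed on the deck, centre 100 mm from the selector's axis, marked with three dots in a triangle: the one to set (black, 8 mm each). The four discs stand at selector angles -1.92, -0.96, 0.96 and 1.92 in changing order. Origin at the centre of its underside.
- disc_4: White label disc, 34 mm across, 3 mm thick, fixed on the deck, centre 100 mm from the selector's axis, marked with four dots in a square (black, 8 mm each). The four discs stand at selector angles -1.92, -0.96, 0.96 and 1.92 in changing order. Origin at the centre of its underside.
- vial: glass vial with white cap, 24 mm across, 42 mm tall, standing on a far corner of the photometer's deck; origin at the centre of its underside; leave it alone
- cuvette_box: small flat box 45 x 45 x 27 mm on the other far corner of the deck; origin at the centre of its underside; leave it alone
- tip_box: pipette-tip box 124 x 84 x 63 mm on the bench beside the photometer; origin at the centre of its underside; leave it alone
- reagent_bottle: white bottle, 60 mm across, 120 mm tall, on the bench beside the photometer; origin at the centre of its underside; leave it alone
- beaker: open beaker, 70 mm across, 90 mm tall, on the bench; origin at the centre of its underside; leave it alone
- sample_jar: amber jar, 44 mm across, 50 mm tall, on the bench; origin at the centre of its underside; leave it alone
- tube_rack: rack 60 x 160 mm, 53 mm tall with its tubes, on the bench behind the photometer; origin at the centre of its underside; leave it alone

How it is judged (in metres and radians):
On the way, in this order (a step that is already met when the one before it is completed fails the run):
1. the selector points at the three-dot disc and rests (horizontal distance between pointing and disc_3 below 0.012 m and velocity of joint selector between -0.05 and 0.05 rad/s), for 0.3 s.
2. the read button is pressed fully down (horizontal distance between pointing and disc_3 below 0.012 m and value of joint read_button above 0.0048 m), for 0.05 s.
At the end, for the whole second after the job is handed in: The tab points at the three-dot disc (point 100 mm out within 12 mm of the disc centre, about 7 degrees), selector at rest and seated within 4 mm, read button pressed at least 4.8 mm and up again (under 1.5 mm), every bystander upright (0.3 rad) and within 30 mm of its start (all of step 1 and value of joint read_button below 0.0015 m and value of joint dial_seat below 0.004 m and distance of each of vial, cuvette_box, tip_box, reagent_bottle, beaker, sample_jar, tube_rack from where it was at the start of the episode below 0.03 m and angle between each of vial, cuvette_box, tip_box, reagent_bottle, beaker, sample_jar, tube_rack's own z axis and vertical below 0.3 rad); the robot touches nothing.
It fails at once if the read button is pressed (over 2 mm) while the selector is not at the three-dot disc (within 14 mm) (value of joint read_button above 0.002 m and not (horizontal distance between pointing and disc_3 below 0.014 m)).
It fails at once if the tab is pinched: both its cheeks are pressed by the fingers at once (contact force between each of tab_left, tab_right and the fingers above 0.5 N).
It fails at once if the selector is lifted more than 6 mm from its seat (value of joint dial_seat above 0.006 m).
It fails at once if a bystander is shifted more than 30 mm, lifted or tipped over (distance of any of vial, cuvette_box, tip_box, reagent_bottle, beaker, sample_jar, tube_rack from where it was at the start of the episode above 0.03 m or angle between any of vial, cuvette_box, tip_box, reagent_bottle, beaker, sample_jar, tube_rack's own z axis and vertical above 0.5 rad).
It also fails if it takes over 54 s, if anything falls off the work surface, if the arm or the gripper's body presses on something with over 40 N, if the wrist force passes 120 N, or if a joint passes its speed limit or range.

ROBOT

A 7-joint arm with a two-finger parallel gripper is mounted at the origin on the work surface. World frame = base frame: x ahead of the robot, y to its left, z up, the work surface at z = 0. Lengths are in mm, angles in rad, forces in N, time in s.
With the tool pointing down it reaches from about 400 to 925 mm from the base axis. Payload 4.1 kg.
Tool frame: the origin (TCP) lies at the very end of the fingers, on their centre line; the grasp point (between the pads) lies 19 mm behind it; z points along the fingers, y is the direction in which the jaws open and shut (so a half turn about z gives the same grasp; the last joint's range is limited). The gripper opens to 85 mm and grips with 20 to 120 N. Pads are 22 mm wide; open, the fingers measure 114 mm over their backs; the gripper's body (76 mm by 85 mm) begins 54 mm behind the grasp point. The pads swing forward as they close: fully open they stand 13 mm farther back than shut.
Start: joints at [-1.396, 0.398, 0.045, 1.537, -0.019, 1.207, -0.051], TCP at [175.732, 625.829, 231.347] pointing down, gripper open.
Joint ranges: [-2.82, 2.82], [-0.49, 2.23], [-1.37, 1.46], [0, 2.46], [-1.36, 4.5], [0.23, 2], [-2.94, 2.94]. Speed limits (rad/s): [2.57, 2.57, 3.14, 3.14, 3.14, 3.14, 3.14].

INTERFACE

Orientations are given as a unit quaternion [w, x, y, z].
In Python, from workcell import read_state, viewer, job_done gives the robot as it stands.
- The arm moves only by the tool step_arm, never from a script. Its argument "motion" is a list of rows, each an object with "dp": the shift along the tool's x, y, z in m, a list of three; "rotation": the turn, a rotation vector about the tool's x, y, z in degrees, a list of three; "grip": the finger opening in m, from 0 to 0.0854. In form: [{"dp": [tx, ty, tz], "rotation": [ax, ay, az], "grip": grip}, ...]. A call has 1 to 20 rows; each row is the pose to reach, as a shift and turn from the pose measured when the call began, along the tool's axes at that moment; what a row does not reach only later rows make up. A row lasts 1/12 s, in which the tool goes at most 41.7 mm and 7.16 degrees, less where a joint would pass 70% of its speed; a pose out of reach is approached as far as the arm can. A call with a gripper value outside its range is refused whole. The fingers move at their own pace and stop on an object; "force" is the grip in N (left out, the last holds). Time passes only in rows, so rows that repeat a pose let the fingers close. It gives the time, the measured TCP pose, the force and the opening at its end, in the units of the state.
- read_state(): the state, without advancing time (a new reading comes with each control period).
- viewer.snapshot(name): name is "side" or "top" or "wrist"; returns the picture (384x512x3 uint8, red, green, blue); there is no depth.
- viewer.camera_params(name): a dict with "mtx" (3x3 intrinsics, pixels), "eye" and "attitude" of the camera in the world; the wrist camera has in their place "hand_eye" (4x4, takes a point from camera to tool coordinates, whose origin is the TCP and whose axes are the flange's). Camera axes: x right, y down, z forward; pixel columns grow to the right and rows downward; lengths in mm; the calibration is good to about 2 mm. A picture is of the moment at which its call begins: read the wrist's pose just before it. camera_params takes no time and is no camera call.
- job_done(): hands the job in, once; it reports no verdict.
The state is a dict: "clock": time; "joint_positions": joint angles; "qvel": joint speeds; "effort": joint torques, N m; "tcp_pos": TCP position; "tcp_rot": TCP orientation; "wrist_force": force on the tool from outside, world axes, zero at the start; "wrist_torque": the same for the moment, N m; "finger_gap": finger opening in mm.
Only numpy, scipy, OpenCV 4.12 (cv2) and the standard library are available. Lean on these libraries where they do the work, as an engineer would, in place of code of your own. Each camera call takes 0.05 s, during which the arm holds its last target.

## Working session

There is one attempt and no reset: what is moved stays moved. The work goes in short steps, Python scripts to look and compute and a tool call to move; the robot and the scene stay as the last step left them, time stands still between calls to the robot, and variables do not carry over. Pictures are saved under pics/ and viewed, and the job is handed in when it is done.

Besides the shell and the picture viewer there is one more tool, called after "Call:" in YAML: its name, and indented under it one key for each argument. step_arm: Moves the arm, as the interface text tells. Its arguments: {"type":"object","properties":{"motion":{"type":"array","items":{"type":"object","properties":{"dp":{"type":"array","items":{"type":"number"}},"rotation":{"type":"array","items":{"type":"number"}},"grip":{"type":"number"}}}},"force":{"type":"number"}},"required":["motion"]}

```bash
mkdir -p pics
python3 - <<'E'
from workcell import read_state, viewer
import cv2
s=read_state(); print(s)
for n in ("top","side"):
    p=viewer.camera_params(n); print(n,p)
    cv2.imwrite(f"pics/{n}0.png",cv2.cvtColor(viewer.snapshot(n),cv2.COLOR_RGB2BGR))
print(viewer.camera_params("wrist"))
E
```

```text
{'clock': 0.0, 'joint_positions': array([-1.39599837,  0.3991996 ,  0.04503694,  1.53787822, -0.01868224,
        1.2068719 , -0.05070317]), 'qvel': array([-0.00055565,  0.00159056, -0.00091017,  0.00121072,  0.0021373 ,
        0.00069086,  0.00055074]), 'effort': array([ 4.38572511e-05, -4.75117564e+01,  1.36452489e+00, -2.54226387e+01,
        1.14376404e-02,  9.25458153e-03,  8.52497806e-07]), 'tcp_pos': array([175.57051676, 625.19065133, 230.25939513]), 'tcp_rot': array([-5.61821885e-05,  1.36416005e-01,  9.90651168e-01, -9.66355792e-04]), 'wrist_force': array([-0.15991472,  0.24924472, -0.40436399]), 'wrist_torque': array([ 0.02957912, -0.00920688,  0.00522074]), 'finger_gap': 85.0916827967566}
top {'mtx': array([[434.99131481,   0.        , 253.0298737 ],
       [  0.        , 434.99131481, 197.80453269],
       [  0.        ,   0.        ,   1.        ]]), 'eye': array([ 460.89717142,   12.61775375, 1007.27428365]), 'attitude': array([ 0.05159408, -0.69953844,  0.70916157, -0.07123123])}
side {'mtx': array([[385.2609308 ,   0.        , 258.41181065],
       [  0.        , 385.2609308 , 190.25345379],
       [  0.        ,   0.        ,   1.        ]]), 'eye': array([ 527.93079177, -553.71066998,  703.9265499 ]), 'attitude': array([-0.3576799 ,  0.93095215, -0.06736732,  0.02923733])}
{'mtx': array([[297.29157459,   0.        , 253.72214087],
       [  0.        , 297.29157459, 192.33581379],
       [  0.        ,   0.        ,   1.        ]]), 'hand_eye': array([[ 7.74750865e-04, -9.48249067e-01, -3.17526544e-01,
         8.26288110e+01],
       [ 9.99998095e-01,  1.30345039e-03, -1.45262259e-03,
        -9.42030419e-01],
       [ 1.79132812e-03, -3.17524814e-01,  9.48248271e-01,
        -1.42140387e+02],
       [ 0.00000000e+00,  0.00000000e+00,  0.00000000e+00,
         1.00000000e+00]])}
```

View pics/top0.png

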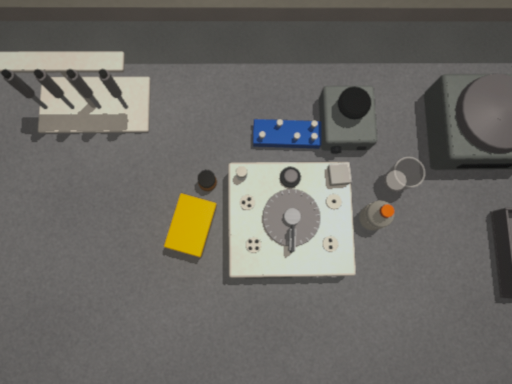

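View pics/side0.png

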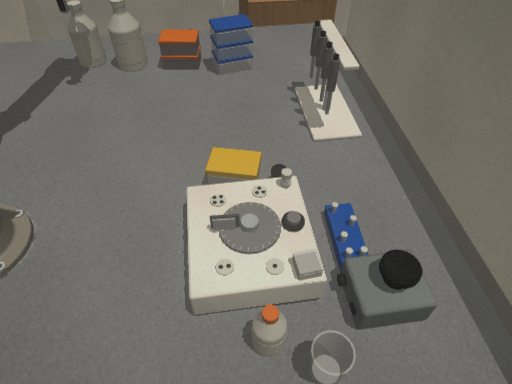

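```bash
cat > h.py <<'E'
import numpy as np, cv2
from scipy.spatial.transform import Rotation as R
from workcell import read_state, viewer
def rq(q): return R.from_quat([q[1],q[2],q[3],q[0]]).as_matrix()
def cam(n,s=None):
    p=viewer.camera_params(n)
    if n=="wrist":
        s=s or read_state(); T=rq(s['tcp_rot']); H=np.array(p['hand_eye'])
        return p['mtx'],T@H[:3,3]+s['tcp_pos'],T@H[:3,:3]
    return p['mtx'],p['eye'],rq(p['attitude'])
def toplane(c,uv,z):
    K,e,A=c; d=A@np.linalg.inv(K)@np.array([uv[0],uv[1],1.]); return e+d*(z-e[2])/d[2]
def proj(c,P):
    K,e,A=c; q=K@(A.T@(np.asarray(P,float)-e)); return q[:2]/q[2]
def grab(n,f):
    im=cv2.cvtColor(viewer.snapshot(n),cv2.COLOR_RGB2BGR); cv2.imwrite(f,im); return im
E
python3 - <<'E'
from h import *
im=cv2.imread("pics/top0.png")
x0,y0=220,155
cv2.imwrite("pics/top0z.png",cv2.resize(im[155:285,220:365],None,fx=4.5,fy=4.5,interpolation=cv2.INTER_CUBIC))
c=cam("top")
print(c[2])
for n,uv,z in [("hub",(292,216),106),("btn",(290,177),90),("d3?",(247,203),83),("d1",(334,201),83),("d2",(330,244),83),("d4",(253,245),83),("cBL",(229,276),80),("cTL",(229,164),80),("cTR",(350,164),80),("cBR",(354,275),80)]:
    print(n,toplane(c,uv,z).round(0))
E
```

```text
[[-0.01596804 -0.98482134  0.17283504]
 [-0.99952178  0.01114416 -0.02884482]
 [ 0.02648089 -0.17321298 -0.98452833]]
hub [580. -95. 106.]
btn [667. -95.  90.]
d3? [612.  -1.  83.]
d1 [ 614. -190.   83.]
d2 [ 521. -177.   83.]
d4 [522. -13.  83.]
cBL [458.  38.  80.]
cTL [700.  37.  80.]
cTR [ 697. -230.   80.]
cBR [ 456. -225.   80.]
```

View pics/top0z.png

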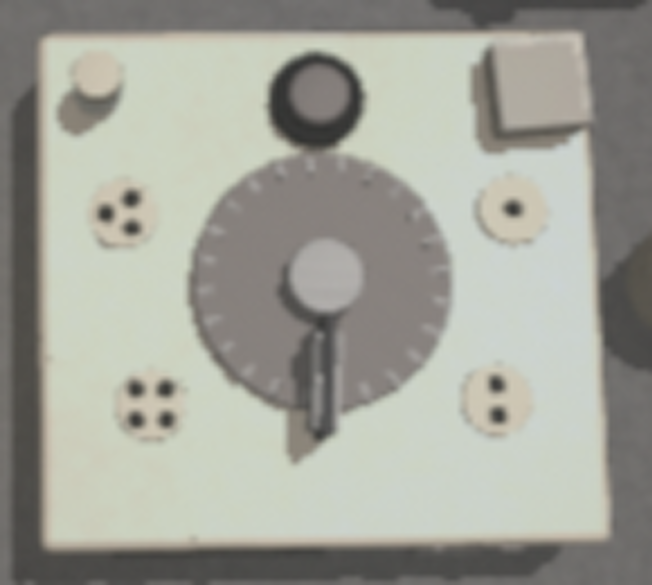

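```bash
cat >> h.py <<'E'
ANG=dict(d3=-1.92,d1=1.92,d2=.96,d4=-.96)
def fit(P):
    # P name->xy ; rigid fit of discs
    n=list(P); L=np.array([[-100*np.cos(ANG[k]),-100*np.sin(ANG[k])] for k in n]); W=np.array([P[k][:2] for k in n])
    l=L-L.mean(0); w=W-W.mean(0)
    yaw=np.arctan2((l[:,0]*w[:,1]-l[:,1]*w[:,0]).sum(),(l*w).sum()); Rm=np.array([[np.cos(yaw),-np.sin(yaw)],[np.sin(yaw),np.cos(yaw)]])
    C=W.mean(0)-Rm@L.mean(0); return C,yaw,(W-(L@Rm.T+C))
E
python3 - <<'E'
from h import *
im=cv2.imread("pics/top0.png"); g=cv2.cvtColor(im,cv2.COLOR_BGR2GRAY).astype(float); c=cam("top")
P={}
for n,(zx,zy) in dict(d3=(123,213),d1=(512,209),d2=(497,400),d4=(150,406)).items():
    u,v=zx/4.5+220,zy/4.5+155
    yy,xx=np.mgrid[0:384,0:512]; m=np.hypot(xx-u,yy-v)<7
    w=np.where(m,np.clip(170-g,0,None),0)
    cc=((w*xx).sum()/w.sum(),(w*yy).sum()/w.sum())
    P[n]=toplane(c,(u-.4,v-.4),83); print(n,(u,v),cc,P[n].round(1),toplane(c,cc,83).round(1))
C,yaw,r=fit(P); print(C,yaw,r.round(1))
Q=C+100*np.array([np.cos(yaw),np.sin(yaw)])*.88; print("btn pred",Q,proj(c,[*Q,92]),"hub",proj(c,[*C,106]))
for z in ((318,95),): print("btn meas",toplane(c,(z[0]/4.5+219.6,z[1]/4.5+154.6),92))
print("hub meas",toplane(c,(326/4.5+219.6,275/4.5+154.6),106))
t=toplane(c,(321/4.5+219.6,432/4.5+154.6),126); print("tab nose",t, np.degrees(np.arctan2(t[1]-C[1],t[0]-C[0])))
E
```

```text
d3 (247.33333333333334, 202.33333333333334) (np.float64(246.77118966172557), np.float64(201.7400228050171)) [614.3  -1.2  83. ] [614.7  -0.8  83. ]
d1 (333.77777777777777, 201.44444444444446) (np.float64(333.53402537485584), np.float64(200.8950403690888)) [ 614.1 -188.4   83. ] [ 614.4 -188.8   83. ]
d2 (330.44444444444446, 243.88888888888889) (np.float64(330.07027027027027), np.float64(243.43123123123124)) [ 522.6 -176.9   83. ] [ 522.7 -177.    83. ]
d4 (253.33333333333334, 245.22222222222223) (np.float64(253.0812350119904), np.float64(244.49460431654677)) [522.1 -12.6  83. ] [522.7 -13.   83. ]
[579.80625793 -94.78662896] 0.00041201333977361883 [[ 0.3 -0.4]
 [-0.   0.3]
 [ 0.1 -0.2]
 [-0.4  0.2]]
btn pred [667.80625047 -94.75037178] [289.94766994 176.31919215] hub [291.9878781  215.85934954]
btn meas [669.14523777 -95.48304221  92.        ]
hub meas [580.1176303  -94.91528608 106.        ]
tab nose [506.50022649 -88.03802793 126.        ] 174.74013915834738
```

```bash
cat >> h.py <<'E'
def go(p,th,s=None):
    s=s or read_state(); R0=rq(s['tcp_rot']); t=np.radians(th)
    Rt=np.array([[np.cos(t),np.sin(t),0],[np.sin(t),-np.cos(t),0],[0,0,-1]])
    return (R0.T@(np.array(p,float)-s['tcp_pos'])/1000).round(4), np.degrees(R.from_matrix(R0.T@Rt).as_rotvec()).round(1)
E
python3 -c "
from h import *
print(go([516,-131,220],85))"
```

```text
(array([-0.5321, -0.6361,  0.0115]), array([-0.1,  0.1, 79.3]))
```

Call:
step_arm:
  motion:
    - {"dp": [-0.266, -0.318, 0.0], "rotation": [0, 0, 40], "grip": 0}
    - {"dp": [-0.266, -0.318, 0.0], "rotation": [0, 0, 40], "grip": 0}
    - {"dp": [-0.266, -0.318, 0.0], "rotation": [0, 0, 40], "grip": 0}
    - {"dp": [-0.266, -0.318, 0.0], "rotation": [0, 0, 40], "grip": 0}
    - {"dp": [-0.266, -0.318, 0.0], "rotation": [0, 0, 40], "grip": 0}
    - {"dp": [-0.266, -0.318, 0.0], "rotation": [0, 0, 40], "grip": 0}
    - {"dp": [-0.266, -0.318, 0.0], "rotation": [0, 0, 40], "grip": 0}
    - {"dp": [-0.266, -0.318, 0.0], "rotation": [0, 0, 40], "grip": 0}
    - {"dp": [-0.266, -0.318, 0.0], "rotation": [0, 0, 40], "grip": 0}
    - {"dp": [-0.266, -0.318, 0.0], "rotation": [0, 0, 40], "grip": 0}

```text
clock: 0.93
tcp_pos: [346.0, 244.8, 230.7]
tcp_rot: [0.0, 0.467, 0.884, -0.001]
wrist_force: [0.2, 0.4, -0.4]
finger_gap: -0.2
```

```bash
python3 -c "
from h import *
print(read_state());print(go([516,-131,220],85))"
```

```text
{'clock': 0.9333, 'joint_positions': array([-1.10523612, -0.02184189,  0.38393432,  2.04780047,  0.0100554 ,
        1.1156913 , -0.12698153]), 'qvel': array([ 5.03521689e-01, -2.51442724e-01,  4.94213227e-01,  2.15951426e-01,
        1.09509400e-01, -1.93650431e-04,  9.35722996e-01]), 'effort': array([ -3.12838241, -19.92093265,  -1.82029311, -23.86936069,
        -0.18979976,   0.22208186,  -0.79430999]), 'tcp_pos': array([345.99377964, 244.75468501, 230.74866299]), 'tcp_rot': array([ 1.08593300e-04,  4.67074557e-01,  8.84217459e-01, -9.11587790e-04]), 'wrist_force': array([ 0.15971251,  0.44860634, -0.38370022]), 'wrist_torque': array([-0.00051091, -0.07785842, -0.04172442]), 'finger_gap': -0.19464736686696565}
(array([-0.4062, -0.0714,  0.0113]), array([-0.1,  0.1, 39.3]))
```

Call:
step_arm:
  motion:
    - {"dp": [-0.406, -0.071, 0.01], "rotation": [0, 0, 39], "grip": 0}
    - {"dp": [-0.406, -0.071, 0.01], "rotation": [0, 0, 39], "grip": 0}
    - {"dp": [-0.406, -0.071, 0.01], "rotation": [0, 0, 39], "grip": 0}
    - {"dp": [-0.406, -0.071, 0.01], "rotation": [0, 0, 39], "grip": 0}
    - {"dp": [-0.406, -0.071, 0.01], "rotation": [0, 0, 39], "grip": 0}
    - {"dp": [-0.406, -0.071, 0.01], "rotation": [0, 0, 39], "grip": 0}
    - {"dp": [-0.406, -0.071, 0.01], "rotation": [0, 0, 39], "grip": 0}
    - {"dp": [-0.406, -0.071, 0.01], "rotation": [0, 0, 39], "grip": 0}
    - {"dp": [-0.406, -0.071, 0.01], "rotation": [0, 0, 39], "grip": 0}
    - {"dp": [-0.406, -0.071, 0.01], "rotation": [0, 0, 39], "grip": 0}
    - {"dp": [-0.406, -0.071, 0.01], "rotation": [0, 0, 39], "grip": 0}
    - {"dp": [-0.406, -0.071, 0.01], "rotation": [0, 0, 39], "grip": 0}
    - {"dp": [-0.406, -0.071, 0.01], "rotation": [0, 0, 39], "grip": 0}
    - {"dp": [-0.406, -0.071, 0.01], "rotation": [0, 0, 39], "grip": 0}

```text
clock: 2.1
tcp_pos: [515.8, -128.7, 220.9]
tcp_rot: [-0.0, 0.735, 0.679, -0.001]
wrist_force: [0.1, 0.9, -0.3]
finger_gap: 0.3
```

```bash
python3 -c "
from h import *
s=read_state()
print(s['joint_positions'],s['tcp_pos']);print(go([516,-131,104],85))
w=grab('wrist','pics/w1.png')
c=cam('wrist',s)
for k,P in dict(C=[580,-95,106],d3=[614.3,-1.2,83],d4=[522.3,-12.8,83],nose=[506.5,-88,126]).items(): print(k,proj(c,P))
"
```

```text
[-0.50972613  0.26353309  0.80531215  1.8466464  -0.20938813  1.1203463
  0.29121861] [ 515.80408158 -128.71105966  220.87424938]
(array([-0.0022,  0.0006,  0.1169]), array([-0.1,  0. ,  0.5]))
C [326.25814901 143.77158239]
d3 [361.08336646  23.93585908]
d4 [252.2594743   48.77118851]
nose [239.76141513 146.34918805]
```

View pics/w1.png

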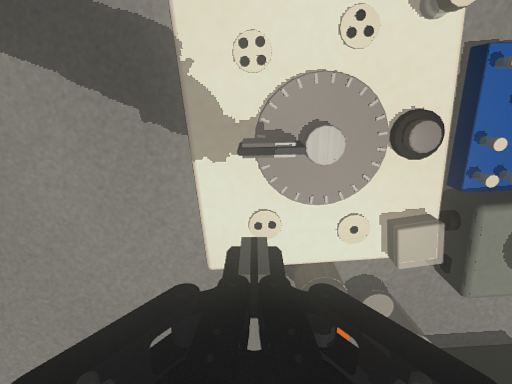

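Call:
step_arm:
  motion:
    - {"dp": [-0.002, 0, 0.04], "rotation": [0, 0, 0], "grip": 0}
    - {"dp": [-0.002, 0, 0.08], "rotation": [0, 0, 0], "grip": 0}
    - {"dp": [-0.002, 0, 0.119], "rotation": [0, 0, 0], "grip": 0}
    - {"dp": [-0.002, 0, 0.119], "rotation": [0, 0, 0], "grip": 0}
    - {"dp": [-0.002, 0, 0.119], "rotation": [0, 0, 0], "grip": 0}

```text
clock: 2.57
tcp_pos: [514.3, -129.0, 101.2]
tcp_rot: [-0.002, 0.734, 0.679, -0.002]
wrist_force: [-0.2, -0.6, 0.3]
finger_gap: 0.0
```

```bash
cat >> h.py <<'E'
Cc=np.array([580,-95.])
def arc(phi,d=17,r=60):
    f=np.radians(phi); return np.array([*(Cc+r*np.array([np.cos(f),np.sin(f)])+d*np.array([-np.sin(f),np.cos(f)])),101.])
E
python3 - <<'E'
from h import *
s=read_state();print(s['tcp_pos'],s['wrist_force'])
for f in range(175,69,-7): p=arc(f); a,b=go(p,f-90,s); print(f,a,b)
E
```

```text
[ 514.25959353 -128.98980519  101.22587583] [-0.1916423  -0.58131     0.31899667]
175 [0.0226 0.0028 0.0002] [-0.3 -0.   0.6]
168 [0.03   0.0012 0.0002] [-0.3  0.   7.6]
161 [0.0376 0.0006 0.0002] [-0.3  0.  14.6]
154 [0.0452 0.0009 0.0002] [-0.3  0.1 21.6]
147 [0.0527 0.0021 0.0002] [-0.3  0.1 28.6]
140 [0.06   0.0043 0.0002] [-0.3  0.1 35.6]
133 [0.067  0.0073 0.0002] [-0.3  0.1 42.6]
126 [0.0736 0.0111 0.0002] [-0.3  0.1 49.6]
119 [0.0797 0.0157 0.0001] [-0.3  0.1 56.6]
112 [0.0851 0.021  0.0001] [-0.3  0.2 63.6]
105 [0.0899 0.027  0.0001] [-0.3  0.2 70.6]
98 [0.0939 0.0334 0.0001] [-0.3  0.2 77.6]
91 [0.0971 0.0404 0.    ] [-0.2  0.2 84.6]
84 [ 0.0994  0.0476 -0.    ] [-0.2  0.2 91.6]
77 [ 1.008e-01  5.510e-02 -1.000e-04] [-0.2  0.3 98.6]
70 [ 1.013e-01  6.270e-02 -1.000e-04] [ -0.2   0.3 105.6]
```

Call:
step_arm:
  motion:
    - {"dp": [0.012, 0.0028, 0], "rotation": [0, 0, 0.6], "grip": 0}
    - {"dp": [0.0226, 0.0028, 0], "rotation": [0, 0, 0.6], "grip": 0}
    - {"dp": [0.0263, 0.002, 0], "rotation": [0, 0, 4], "grip": 0}
    - {"dp": [0.03, 0.0012, 0], "rotation": [0, 0, 7.6], "grip": 0}
    - {"dp": [0.0338, 0.0009, 0], "rotation": [0, 0, 11], "grip": 0}
    - {"dp": [0.0376, 0.0006, 0], "rotation": [0, 0, 14.6], "grip": 0}
    - {"dp": [0.0414, 0.0007, 0], "rotation": [0, 0, 18], "grip": 0}
    - {"dp": [0.0452, 0.0009, 0], "rotation": [0, 0, 21.6], "grip": 0}
    - {"dp": [0.049, 0.0014, 0], "rotation": [0, 0, 25], "grip": 0}
    - {"dp": [0.0527, 0.0021, 0], "rotation": [0, 0, 28.6], "grip": 0}
    - {"dp": [0.0564, 0.0031, 0], "rotation": [0, 0, 32], "grip": 0}
    - {"dp": [0.06, 0.0043, 0], "rotation": [0, 0, 35.6], "grip": 0}
    - {"dp": [0.06, 0.0043, 0], "rotation": [0, 0, 35.6], "grip": 0}

```text
clock: 3.65
tcp_pos: [525.1, -68.8, 103.6]
tcp_rot: [-0.0, 0.906, 0.423, -0.0]
wrist_force: [0.5, -1.2, 0.1]
finger_gap: -0.2
```

Run:
```python
from h import *
s=read_state();print(s['tcp_pos'],s['wrist_force'],s['joint_positions'])
w=grab('wrist','pics/w2.png')
print(arc(140))
for f in range(140,69,-7): p=arc(f); a,b=go(p,f-90,s); print(f,a,b)
```

```text
[525.14282732 -68.75461067 103.63204814] [ 0.48474097 -1.15743676  0.11538697] [-0.64153212  0.46585214  0.87933841  1.97333594 -0.45357121  0.91110444
 -0.22418669]
[523.10994405 -69.45549895 101.        ]
140 [-0.0018 -0.0011  0.0026] [-0.   0.   0.1]
133 [ 0.0056 -0.0027  0.0026] [-0.   0.   7.1]
126 [ 0.0132 -0.0034  0.0026] [-0.   0.  14.1]
119 [ 0.0208 -0.0032  0.0026] [-0.   0.  21.1]
112 [ 0.0283 -0.002   0.0026] [-0.   0.  28.1]
105 [0.0356 0.     0.0026] [-0.   0.  35.1]
98 [0.0427 0.003  0.0026] [-0.   0.  42.1]
91 [0.0493 0.0068 0.0026] [-0.   0.  49.1]
84 [0.0554 0.0113 0.0026] [-0.   0.  56.1]
77 [0.0609 0.0166 0.0026] [-0.   0.  63.1]
70 [0.0657 0.0225 0.0026] [-0.   0.  70.1]
```

View pics/w2.png

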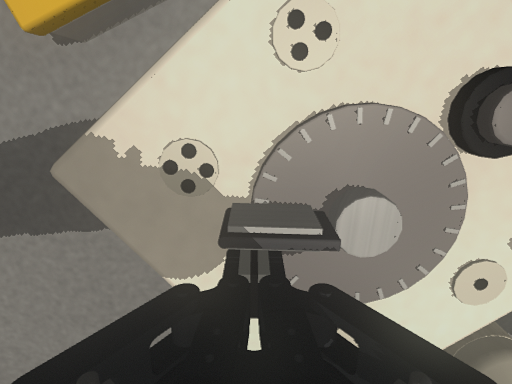

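Call:
step_arm:
  motion:
    - {"dp": [0.002, -0.002, 0.002], "rotation": [0, 0, 3.6], "grip": 0}
    - {"dp": [0.0056, -0.0027, 0.002], "rotation": [0, 0, 7.1], "grip": 0}
    - {"dp": [0.0094, -0.0031, 0.002], "rotation": [0, 0, 10.6], "grip": 0}
    - {"dp": [0.0132, -0.0034, 0.002], "rotation": [0, 0, 14.1], "grip": 0}
    - {"dp": [0.017, -0.0033, 0.002], "rotation": [0, 0, 17.6], "grip": 0}
    - {"dp": [0.0208, -0.0032, 0.002], "rotation": [0, 0, 21.1], "grip": 0}
    - {"dp": [0.0246, -0.0027, 0.002], "rotation": [0, 0, 24.6], "grip": 0}
    - {"dp": [0.0283, -0.002, 0.002], "rotation": [0, 0, 28.1], "grip": 0}
    - {"dp": [0.032, -0.001, 0.002], "rotation": [0, 0, 31.6], "grip": 0}
    - {"dp": [0.0356, 0, 0.002], "rotation": [0, 0, 35.1], "grip": 0}
    - {"dp": [0.0392, 0.0014, 0.002], "rotation": [0, 0, 38.6], "grip": 0}
    - {"dp": [0.0427, 0.003, 0.002], "rotation": [0, 0, 42.1], "grip": 0}
    - {"dp": [0.046, 0.0048, 0.002], "rotation": [0, 0, 45.6], "grip": 0}
    - {"dp": [0.0493, 0.0068, 0.002], "rotation": [0, 0, 49.1], "grip": 0}
    - {"dp": [0.0524, 0.009, 0.002], "rotation": [0, 0, 52.6], "grip": 0}
    - {"dp": [0.0554, 0.0113, 0.002], "rotation": [0, 0, 56.1], "grip": 0}
    - {"dp": [0.0582, 0.0139, 0.002], "rotation": [0, 0, 59.6], "grip": 0}
    - {"dp": [0.0609, 0.0166, 0.002], "rotation": [0, 0, 63.1], "grip": 0}
    - {"dp": [0.0609, 0.0166, 0.002], "rotation": [0, 0, 63.1], "grip": 0}

```text
clock: 5.28
tcp_pos: [577.1, -31.5, 102.0]
tcp_rot: [-0.001, 0.994, -0.111, -0.001]
wrist_force: [-1.1, 0.5, 1.1]
finger_gap: -0.1
```

Run:
```python
from h import *
s=read_state();print(s['tcp_pos'],s['wrist_force'],s['joint_positions'])
w=grab('wrist','pics/w3.png')
print(arc(77))
c=cam('wrist',s); print('hub',proj(c,[580,-95,106]),'d3',proj(c,[614.2,-1,83]))
for f in range(80,60,-2): 
  q=np.radians(f); print(f,proj(c,[*(Cc+76*np.array([np.cos(q),np.sin(q)])),126]).round(1),*go(arc(f),f-90,s))
```

```text
[577.08461718 -31.54094566 102.01559849] [-1.05423474  0.4872993   1.10279038] [-0.79185136  0.69053972  1.10377201  1.86317419 -0.71586372  1.05290361
 -1.1868838 ]
[576.93277216 -32.71362819 101.        ]
hub [371.81847771 224.86380483] d3 [184.76349614 187.54030592]
80 [218.4 251.1] [-0.003   0.0021  0.001 ] [-0.1  0.1 -2.8]
78 [217.9 245.8] [-0.0009  0.0015  0.001 ] [-0.1  0.1 -0.8]
76 [217.7 240.5] [0.0012 0.0009 0.001 ] [-0.1  0.1  1.2]
74 [217.7 235.1] [0.0033 0.0004 0.001 ] [-0.1  0.1  3.2]
72 [218.  229.7] [ 0.0054 -0.0001  0.001 ] [-0.1  0.1  5.2]
70 [218.4 224.1] [ 0.0076 -0.0004  0.001 ] [-0.1  0.1  7.2]
68 [219.  218.6] [ 0.0097 -0.0007  0.001 ] [-0.1  0.1  9.2]
66 [219.9 213. ] [ 0.0119 -0.0009  0.001 ] [-0.1  0.1 11.2]
64 [221.  207.3] [ 0.0141 -0.0011  0.001 ] [-0.1  0.1 13.2]
62 [222.3 201.7] [ 0.0162 -0.0011  0.001 ] [-0.1  0.1 15.2]
```

View pics/w3.png

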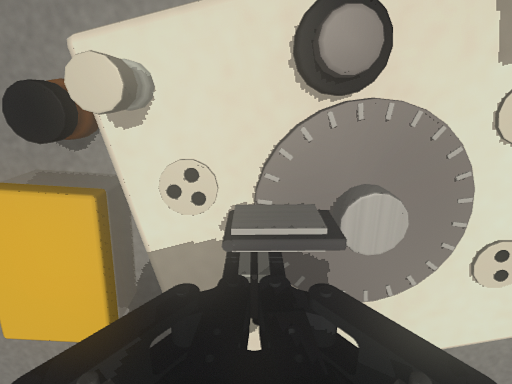

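Call:
step_arm:
  motion:
    - {"dp": [0.0025, 0.0004, 0.001], "rotation": [0, 0, 2.5], "grip": 0}
    - {"dp": [0.005, 0, 0.001], "rotation": [0, 0, 5], "grip": 0}
    - {"dp": [0.0074, -0.0004, 0.001], "rotation": [0, 0, 7], "grip": 0}
    - {"dp": [0.0074, -0.0004, 0.001], "rotation": [0, 0, 7], "grip": 0}
    - {"dp": [0.0074, -0.0004, 0.001], "rotation": [0, 0, 7], "grip": 0}

```text
clock: 5.75
tcp_pos: [584.4, -32.1, 101.2]
tcp_rot: [-0.002, 0.986, -0.17, -0.0]
wrist_force: [0.1, 1.0, -0.0]
finger_gap: -0.2
```

Call:
step_arm:
  motion:
    - {"dp": [-0.012, 0, 0], "rotation": [0, 0, 0], "grip": 0}
    - {"dp": [-0.024, 0, 0], "rotation": [0, 0, 0], "grip": 0}
    - {"dp": [-0.03, 0, 0], "rotation": [0, 0, 0], "grip": 0}
    - {"dp": [-0.03, 0, -0.04], "rotation": [0, 0, 0], "grip": 0}
    - {"dp": [-0.03, 0, -0.08], "rotation": [0, 0, 0], "grip": 0}
    - {"dp": [-0.03, 0, -0.08], "rotation": [0, 0, 0], "grip": 0}

```text
clock: 6.25
tcp_pos: [560.5, -24.2, 188.1]
tcp_rot: [-0.002, 0.986, -0.169, 0.006]
wrist_force: [1.9, -1.2, 0.6]
finger_gap: 0.2
```

Run:
```python
from h import *
s=read_state();print(s['tcp_pos'],s['wrist_force'])
w=grab('wrist','pics/w4.png')
t=grab('top','pics/top4.png')
c=cam('wrist',s); print('hub',proj(c,[580,-95,106]),'d3',proj(c,[614.2,-1,83]),'btn',proj(c,[668,-95,92]))
for f in range(78,60,-2): 
  q=np.radians(f); print(f,proj(c,[*(Cc+76*np.array([np.cos(q),np.sin(q)])),126]).round(1))
```

```text
[560.46062491 -24.2127401  188.13164   ] [ 1.87528486 -1.23201534  0.60052044]
hub [331.94125899 147.9261475 ] d3 [204.90398333 142.10865076] btn [295.64603219  29.33380182]
78 [230.8 166.4]
76 [230.3 162.7]
74 [229.9 159. ]
72 [229.7 155.3]
70 [229.5 151.5]
68 [229.6 147.7]
66 [229.7 143.8]
64 [230. 140.]
62 [230.4 136.1]
```

View pics/w4.png

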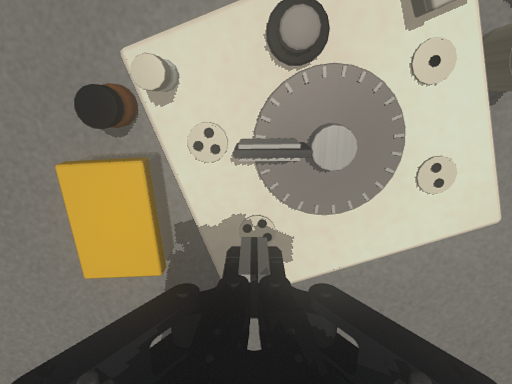

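View pics/top4.png

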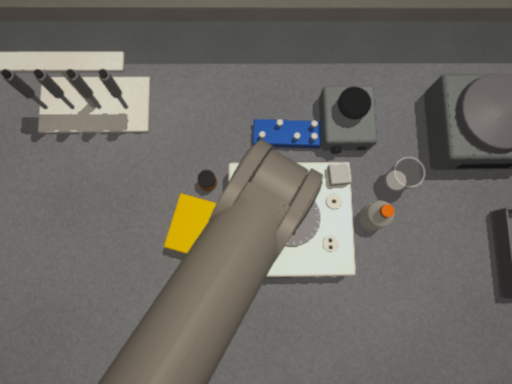

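Run:
```python
from h import *
im=cv2.imread('pics/w4.png')[90:190,180:360]
cv2.imwrite('pics/w4z.png',cv2.resize(im,None,fx=4.4,fy=4.4,interpolation=cv2.INTER_CUBIC))
```

```text
(no output)
```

View pics/w4z.png

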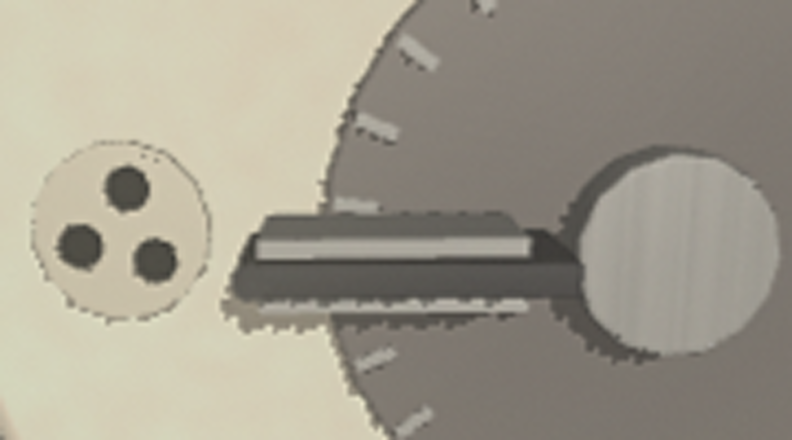

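Run:
```python
from h import *
c=cam('wrist')
P=lambda x,y,z:toplane(c,(x/4.4+180-.4,y/4.4+90-.4),z)
a=P(236,281,126);b=P(560,280,126);h=P(680,254,106);d=P(121,230,83)
print(a,b,h,d)
for n,v in(('a-b',a-b),('a-h',a-h),('d-h',d-h),('fit',a[:2]-Cc)): print(n,np.degrees(np.arctan2(v[1],v[0])),np.hypot(v[0],v[1]))
print(go([560,-24,220],0), go([668,-95,150],0), read_state()['tcp_pos'])
```

```text
[601.1572287  -24.38963329 126.        ] [584.77403288 -71.45155662 126.        ] [577.54595296 -93.7666874  106.        ] [610.36942157  -1.98099524  83.        ]
a-b 70.80597184542953 49.832055270851725
a-h 71.20488472372055 73.2848414066535
d-h 70.32244895239897 97.47816872003625
fit 73.32002470311714 73.71195434634393
(array([ 0.003 ,  0.0004, -0.037 ]), array([ -0.3,  -0.2, -19.5])) (array([0.1283, 0.0317, 0.0332]), array([ -0.3,  -0.2, -19.5])) [557.41765039 -22.48442292 183.04074624]
```

Run:
```python
from h import *
print(go([668,-95,150],-20), read_state()['tcp_pos'])
```

```text
(array([0.1283, 0.0317, 0.0332]), array([-0.3, -0.1,  0.5])) [557.41765039 -22.48442292 183.04074624]
```

Call:
step_arm:
  motion:
    - {"dp": [0.03, 0.008, 0], "rotation": [0, 0, 0], "grip": 0}
    - {"dp": [0.06, 0.016, 0], "rotation": [0, 0, 0], "grip": 0}
    - {"dp": [0.095, 0.024, 0], "rotation": [0, 0, 0], "grip": 0}
    - {"dp": [0.128, 0.032, 0], "rotation": [0, 0, 0], "grip": 0}
    - {"dp": [0.128, 0.032, 0.025], "rotation": [0, 0, 0], "grip": 0}
    - {"dp": [0.128, 0.032, 0.043], "rotation": [0, 0, 0], "grip": 0}
    - {"dp": [0.128, 0.032, 0.043], "rotation": [0, 0, 0], "grip": 0}
    - {"dp": [0.128, 0.032, 0.043], "rotation": [0, 0, 0], "grip": 0}
    - {"dp": [0.128, 0.032, 0.043], "rotation": [0, 0, 0], "grip": 0}

```text
clock: 7.1
tcp_pos: [667.6, -95.0, 140.4]
tcp_rot: [-0.002, 0.986, -0.169, 0.002]
wrist_force: [-0.2, 0.0, -0.5]
finger_gap: -0.2
```

Run:
```python
from h import *
s=read_state();print(s['tcp_pos'],s['wrist_force'])
grab('wrist','pics/w5.png');grab('side','pics/s5.png')
print(go([668,-95,120],-20))
```

```text
[667.57257606 -95.00117754 140.39504671] [-0.20502529  0.03478522 -0.47377807]
(array([-0.0002,  0.0001,  0.0214]), array([-0.3, -0.2,  0.6]))
```

View pics/s5.png

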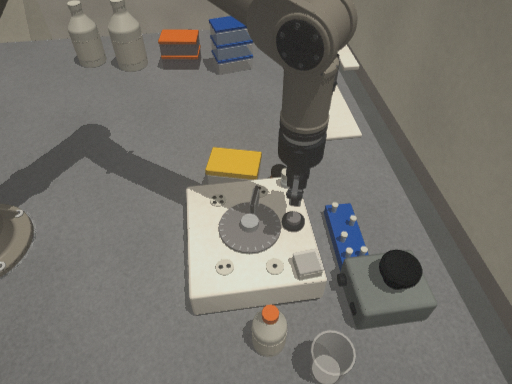

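View pics/w5.png

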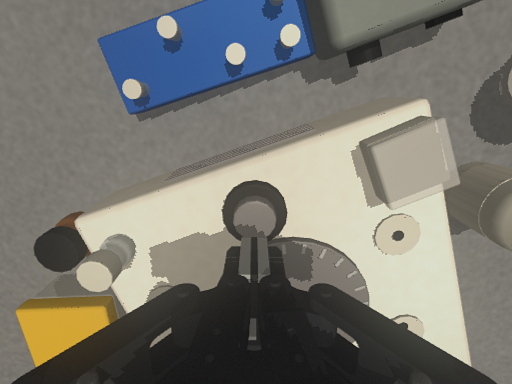

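Call:
step_arm:
  motion:
    - {"dp": [0, 0, 0.015], "rotation": [0, 0, 0], "grip": 0}
    - {"dp": [0, 0, 0.03], "rotation": [0, 0, 0], "grip": 0}
    - {"dp": [0, 0, 0.03], "rotation": [0, 0, 0], "grip": 0}
    - {"dp": [0, 0, 0.03], "rotation": [0, 0, 0], "grip": 0}

```text
clock: 7.53
tcp_pos: [667.2, -94.1, 109.6]
tcp_rot: [-0.003, 0.986, -0.169, 0.001]
wrist_force: [0.1, -0.1, -0.0]
finger_gap: 0.3
```

Run:
```python
from h import *
s=read_state();print(s['tcp_pos'],s['wrist_force'])
grab('wrist','pics/w6.png'); c=cam('wrist',s); print(proj(c,[668,-95,97]),proj(c,s['tcp_pos']))
```

```text
[667.20530326 -94.148094   109.6038767 ] [ 0.13920032 -0.11288408 -0.02530149]
[252.44086917 238.02505505] [251.26455209 250.53255066]
```

View pics/w6.png

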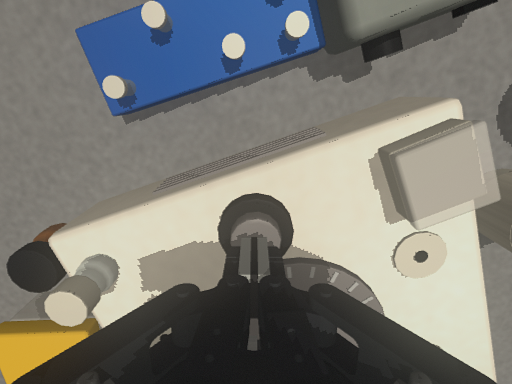

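Call:
step_arm:
  motion:
    - {"dp": [0.001, 0, 0.004], "rotation": [0, 0, 0], "grip": 0}
    - {"dp": [0.001, 0, 0.008], "rotation": [0, 0, 0], "grip": 0}
    - {"dp": [0.001, 0, 0.01], "rotation": [0, 0, 0], "grip": 0}
    - {"dp": [0.001, 0, 0.012], "rotation": [0, 0, 0], "grip": 0}
    - {"dp": [0.001, 0, 0.012], "rotation": [0, 0, 0], "grip": 0}

```text
clock: 8.0
tcp_pos: [669.1, -95.1, 98.8]
tcp_rot: [-0.002, 0.986, -0.169, 0.002]
wrist_force: [0.1, -0.7, 3.0]
finger_gap: -0.4
```

Call:
step_arm:
  motion:
    - {"dp": [0, 0, 0.002], "rotation": [0, 0, 0], "grip": 0}
    - {"dp": [0, 0, 0.003], "rotation": [0, 0, 0], "grip": 0}
    - {"dp": [0, 0, 0.003], "rotation": [0, 0, 0], "grip": 0}

```text
clock: 8.25
tcp_pos: [669.1, -95.2, 96.3]
tcp_rot: [-0.002, 0.986, -0.169, 0.002]
wrist_force: [-1.1, 0.7, 4.9]
finger_gap: -0.1
```

Call:
step_arm:
  motion:
    - {"dp": [0, 0, 0.002], "rotation": [0, 0, 0], "grip": 0}
    - {"dp": [0, 0, 0.003], "rotation": [0, 0, 0], "grip": 0}
    - {"dp": [0, 0, 0.003], "rotation": [0, 0, 0], "grip": 0}
    - {"dp": [0, 0, 0.003], "rotation": [0, 0, 0], "grip": 0}

```text
clock: 8.58
tcp_pos: [669.2, -95.2, 96.0]
tcp_rot: [-0.003, 0.986, -0.169, 0.002]
wrist_force: [-5.3, 2.7, 15.9]
finger_gap: -0.3
```

Call:
step_arm:
  motion:
    - {"dp": [0, 0, 0.003], "rotation": [0, 0, 0], "grip": 0}
    - {"dp": [0, 0, 0.003], "rotation": [0, 0, 0], "grip": 0}
    - {"dp": [0, 0, 0.003], "rotation": [0, 0, 0], "grip": 0}

```text
clock: 8.83
tcp_pos: [669.2, -95.2, 96.0]
tcp_rot: [-0.004, 0.986, -0.169, 0.002]
wrist_force: [-4.9, 2.5, 16.3]
finger_gap: 0.1
```

Call:
step_arm:
  motion:
    - {"dp": [0, 0, -0.005], "rotation": [0, 0, 0], "grip": 0}
    - {"dp": [0, 0, -0.015], "rotation": [0, 0, 0], "grip": 0}
    - {"dp": [0, 0, -0.04], "rotation": [0, 0, 0], "grip": 0}
    - {"dp": [0, 0, -0.08], "rotation": [0, 0, 0], "grip": 0}
    - {"dp": [0, 0, -0.12], "rotation": [0, 0, 0], "grip": 0}
    - {"dp": [0, 0, -0.15], "rotation": [0, 0, 0], "grip": 0}
    - {"dp": [0, 0, -0.15], "rotation": [0, 0, 0], "grip": 0}
    - {"dp": [0, 0, -0.15], "rotation": [0, 0, 0], "grip": 0}
    - {"dp": [-0.04, 0, -0.15], "rotation": [0, 0, 0], "grip": 0}
    - {"dp": [-0.08, 0, -0.15], "rotation": [0, 0, 0], "grip": 0}
    - {"dp": [-0.11, 0, -0.15], "rotation": [0, 0, 0], "grip": 0}
    - {"dp": [-0.12, 0, -0.15], "rotation": [0, 0, 0], "grip": 0}
    - {"dp": [-0.12, 0, -0.15], "rotation": [0, 0, 0], "grip": 0}
    - {"dp": [-0.12, 0, -0.15], "rotation": [0, 0, 0], "grip": 0}

```text
clock: 10.0
tcp_pos: [554.7, -55.3, 244.5]
tcp_rot: [-0.004, 0.986, -0.168, 0.002]
wrist_force: [0.2, 0.4, -0.2]
finger_gap: 0.1
```

Run:
```python
from h import *
s=read_state();print(s['tcp_pos'],s['wrist_force'],s['clock'])
grab('wrist','pics/w7.png');grab('side','pics/s7.png')
```

```text
[554.71328958 -55.33337221 244.45485791] [ 0.21690039  0.43542571 -0.15960371] 10.0
```

View pics/w7.png

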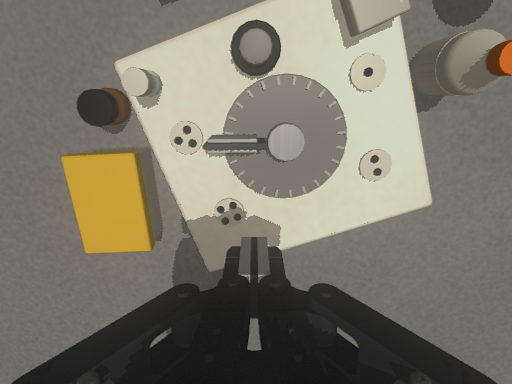

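View pics/s7.png

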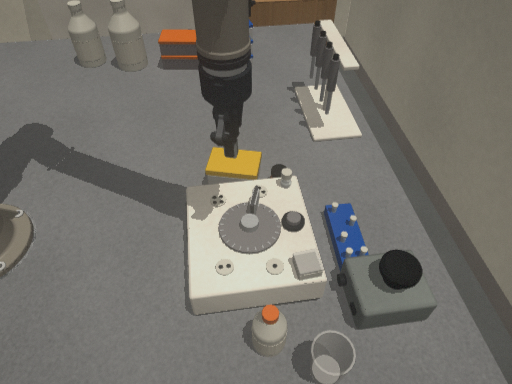

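Run:
```python
from h import *
im=cv2.imread('pics/w7.png')[10:190,160:320]
cv2.imwrite('pics/w7z.png',cv2.resize(im,None,fx=3.3,fy=3.3,interpolation=cv2.INTER_CUBIC))
c=cam('wrist')
for z in (80,90,96,102): print(z,proj(c,[668,-95,z]))
print(proj(c,[580,-95,106]))
```

```text
80 [252.76565652  50.99057446]
90 [252.66292874  49.47035254]
96 [252.59775378  48.5058577 ]
102 [252.52971101  47.49892358]
[283.42569973 143.66291428]
```

View pics/w7z.png

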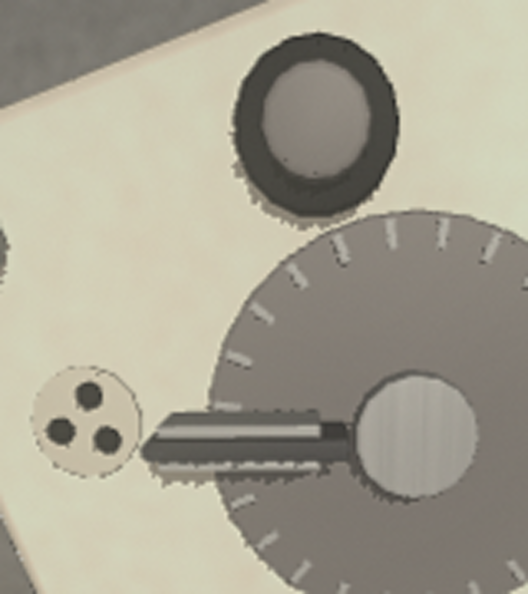

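Run:
```python
from h import *
c=cam('wrist')
P=lambda x,y,z:toplane(c,(x/3.3+160-.35,y/3.3+10-.35),z)
a=P(150,450,126);b=P(345,449,126);h=P(416,435,106);d=P(87,421,83)
for n,v in(('a-b',a-b),('a-h',a-h),('d-h',d-h)): print(n,np.degrees(np.arctan2(v[1],v[0])),np.hypot(v[0],v[1]))
from workcell import job_done
print(job_done())
```

```text
a-b 71.01382279395582 52.09111709511246
a-h 71.49207196972269 72.919147990893
d-h 70.22505786562976 99.22540076967917
the job is handed in; nothing more can be done
None
```

The selector is set to the three-dot disc, the read button was pressed to its stop and released, and the job is handed in. No verdict was reported.

- **Selector:** I pushed the tab's right cheek round with closed fingers, clockwise through about 105°. In the last wrist picture the tab points at about 71.0–71.5° and the disc centre lies at 70.2°. That is about 1° off, or roughly 2 mm at the disc, against the 12 mm allowed.
- **Read button:** I pressed only after the selector had been set and was at rest. It stopped firmly at about 16 N with the fingertips at 96 mm. The force before the stop (3 N, then 4.9 N) fits the full 6 mm travel. I inferred the travel from this, because the joint value cannot be read.
- **After release:** The last pictures show the button standing proud of its housing again and the tab unmoved by the press. The bystanders visible in those two views stand where they were.
- **Robot:** The arm is clear of everything, with the fingertips at 244 mm and the wrist force near zero. The clock read about 10 s of the 54 s limit.
- **Disagreement:** One nose measurement, in a wrist picture taken while the arm was still swaying, gave 73.3° against the fitted dial centre. Measurements taken within a single picture, in that one and in the final steady one, agreed on about 71°, so I used those.

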